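# Slide a thin wear plate off the granite's edge and seat it on the stoning block

## Robot

A 7-joint arm with a two-finger parallel gripper is mounted at the origin on the work surface. World frame = base frame: x ahead of the robot, y to its left, z up, the work surface at z = 0. Lengths are in m, angles in rad, forces in N, time in s.
With the tool pointing down it reaches from about 0.4 to 0.85 m from the base axis. Payload 10.4 kg.
Tool frame: the origin (TCP) lies midway between the tips of the shut fingers; the grasp point (between the pads) lies 19 mm behind it; z points along the fingers, y is the line along which they close (so a half turn about z gives the same grasp; the last joint's range is limited). The gripper opens to 85 mm and grips with 20 to 120 N. Pads are 22 mm wide; open, the fingers measure 114 mm over their backs; the gripper's body (76 mm by 85 mm) begins 54 mm behind the grasp point. The pads swing forward as they close: fully open they stand 13 mm farther back than shut.
Start: joints at [1.182, 0.332, -0.065, 1.46, 0.022, 1.35, -0.088], TCP at [0.224, -0.584, 0.231] pointing down, gripper open.
Joint ranges: [-2.6, 2.6], [-0.5, 2.12], [-1.47, 1.34], [0.16, 2.42], [-1.27, 4.41], [0.06, 2.06], [-2.6, 2.6]. Speed limits (rad/s): [2.22, 2.22, 2.79, 2.79, 3.14, 3.14, 3.14].

## Interface

Orientations are given as a 3x3 rotation matrix whose columns are the frame's x, y, z axes.
In Python, from workcell import observe, camera, finish_job, spot_in gives the robot as it stands. The module is installed in compiled form; this text tells all that it offers.
- The arm moves only by the tool step_arm, never from a script. Its argument "moves" is one flat list of numbers, 7 for each row, row after row: the shift along the tool's x, y, z in cm, then the turn, a rotation vector about the tool's x, y, z in rad, then the closure, from -1 (fully open) to 1 (shut), so that 0 is half open. In form: [tx, ty, tz, ax, ay, az, gripper, tx, ty, tz, ax, ay, az, gripper, ...]. A call has 1 to 5 rows; each row shifts and turns the commanded pose from where the row before left it, along the tool's axes as they then stand; what a row does not reach is not made up. A row lasts 1/8 s, in which the tool goes at most 62.5 mm and 10.7 degrees, less where a joint would pass 70% of its speed; a pose out of reach is approached as far as the arm can. A call with a gripper value outside its range is refused whole. The fingers move at their own pace and stop on an object; "grip_force" is the grip in N (left out, the last holds). Time passes only in rows, so rows that do not move let the fingers close. It gives the time, the measured TCP pose, the force, the opening and the grip force at its end, in the units of the state.
- observe(): the state, without advancing time (a new reading comes with each control period).
- camera(name): name is "side" or "top"; returns a dict with "color" (400x640x3 uint8, red, green, blue), "fx", "fy", "cx", "cy" (pixels), "dist_coeffs" ([k1, k2, p1, p2, k3] as OpenCV has them; the pictures are not rectified), "pose" (4x4, takes a point from camera to world coordinates). Camera axes: x right, y down, z forward; pixel columns grow to the right and rows downward; lengths in m; the calibration is good to about 2 mm. A picture is of the moment at which its call begins. There is no depth.
- finish_job(): hands the job in; it is judged then, once.
Trained networks look in a picture, given as the dict that the camera call returned (one of the last four; its "shot" number tells which), for a name from the list of things; names that differ only in an ending like _2 or _b are one class to them, and where a whole thing is asked for, a point or a joint stands for the part that bears it (a point fixed in the world has none). Each returns a list of dicts, best first, with "score" (0 to 1); they miss things now and then, are a little off and sometimes report something else, mostly with a low value. They report only what shows in the picture. A call takes as long as a camera call. They do not tell look-alikes from the thing itself.
- spot_in(target, picture): "location" ([column, row] as shares, 0 to 1, of the picture: columns of its width, rows of its height, amid what is visible of it).
The state is a dict: "clock": time; "qpos": joint angles; "qvel": joint speeds; "joint_efforts": joint torques, N m; "eef_pos": TCP position; "tcp_rot": TCP orientation; "wrist_force": force on the tool from outside, world axes, zero at the start; "ft_torque": the same for the moment, N m; "width": finger opening in m; "grip_force": force on a finger pad.
Only numpy, scipy, OpenCV 4.12 (cv2) and the standard library are available. Lean on these libraries where they do the work, as an engineer would, in place of code of your own. Each camera call takes 0.05 s, during which the arm holds its last target. There are 200 camera calls.

## Task

The thin polished wear plate lies flat on the black granite surface plate, where its edges are too thin for a safe hold. Slide it with a light touch over the granite's edge nearest the robot until its plain end overhangs, still lying flat, then grip it there, lift it off, and lay it flat on the rest of the stoning block, centred and in line with the rest and with its drilled end gently pushed fully home against the steel end stop. Press only lightly so that neither the plate nor the granite is marked, do not let the plate fall, and leave everything else where it is.

Things in the scene. Friction and masses are not known exactly. Their poses are not given: they have to be found in the camera images.
- wear_plate: Bright steel wear plate, 110 long (own x) x 44 wide (own y) x 2 thick, about 76 g. Origin: centre of its underside. Its +x end has two dark 7 mm screw holes, the -x end is plain. Starts flat on the granite, plain end towards the near edge, up to 0.25 rad off square. Its lapped face is marked if pressed on the granite or the stoning block with over 15 N; 4 to 8 N from above is enough to drag it.
- plate_lead (a point): Middle of the plain (-x) end of the wear plate, at half thickness; axes as the plate. Once this end overhangs, open fingers can straddle the 44 mm width from above and close on the two long edges; over the granite the fingertips would dig into the granite, whose lapped top is marked by fingertips pressing on it with over 15 N.
- plate_tail (a point): Middle of the drilled (+x) end of the wear plate, at half thickness; axes as the plate.
- granite: Black granite surface plate, fixed, 200 (own x) x 300 (own y) x 50 high, top smooth and level. Origin: centre of its underside on the bench. Its near edge, the long one facing the robot, is at own x = -100 mm; the bench in front of it is free. On the left or on the right. Contacts are stiff, 10 to 20 N per mm: feel the press, do not measure it.
- granite_edge (a point): Middle of the granite's near upper edge; axes as the granite, so -x points out over the edge towards the robot.
- block: Stoning block, fixed, on the other side from the granite: dark steel foot 150 (own x) x 90 x 12 high; on it an aluminium rest, 100 long (own x, -50 to +50 mm) x 30 wide (narrower than the wear plate), top 50 mm above the bench; across its far (+x) end a dark steel end stop 50 wide, 12 thick, standing 6 mm above the rest. Origin: centre of the foot's underside.
- block_stop (a point): Middle of the end stop's face (the face towards the robot) at the height of the rest's top; axes as the block, +x points into the stop.
- vblock: Bystander on the granite: steel V-block 50 x 40 x 36 high, origin under its centre. Leave it.
- ring_gauge: Bystander on the granite: dark steel ring gauge, 44 outside, 16 high, origin under its centre. Leave it.
- stone: Bystander beside the stoning block: brown polishing stone 100 x 13 x 10 high, origin under its centre. Leave it.
- loupe: Bystander on the bench near the robot: black eye loupe, 40 diameter, 30 high, origin under its centre. Leave it.
- jar_a: Bystander on the bench, between granite and block at the back: small glass jar with white cap, 42 diameter, 55 high, origin under its centre. Leave it.
- jar_b: Bystander beside the stoning block: a second such jar. Leave it.
Things that resemble listed ones, but are neither listed nor needed, are in the scene too. Of the things shaped like the wear_plate, the steel one is meant. Leave any purple look-alike of the block alone.

How it is judged:
On the way, in this order (a step that is already met when the one before it is completed fails the run):
1. the wear plate's plain end overhangs the granite's near edge by at least 22 mm while the plate still lies flat on the granite (x of plate_lead in the frame of granite_edge below -0.022 m and x of wear_plate in the frame of granite_edge above 0.002 m and z of wear_plate in the frame of granite_edge below 0.002 m and angle between wear_plate's own z axis and vertical below 0.035 rad), for 0.3 s.
2. the wear plate is lifted off the granite in the gripper (z of wear_plate in the frame of granite_edge above 0.02 m and contact force between the fingers and wear_plate above 1 N), for 0.2 s.
At the end, for the whole second after the job is handed in: The wear plate lies released and at rest flat on the stoning block's rest (within 0.03 rad of level), its drilled end within 2 mm of the end stop, in line with the rest within 0.07 rad and centred within 7 mm (x of plate_tail in the frame of block_stop between -0.002 and 0.002 m and y of plate_tail in the frame of block_stop between -0.007 and 0.007 m and z of plate_tail in the frame of block_stop between -0.001 and 0.003 m and angle between the x axis of wear_plate and the x axis of block, either way round below 0.07 rad and angle between wear_plate's own z axis and vertical below 0.03 rad and linear speed of wear_plate below 0.01 m/s); the robot touches nothing.
It fails at once if the wear plate is pressed on the granite with more than 15 N (contact force between wear_plate and granite above 15 N).
It fails at once if the fingers press on the granite with more than 15 N (contact force between the fingers and granite above 15 N).
It fails at once if the wear plate is pressed on the stoning block or its stop with more than 15 N (contact force between wear_plate and block above 15 N).
It fails at once if the wear plate falls off (height (world z) of wear_plate below 0.03 m).
It fails at once if a bystander is displaced by more than 15 mm (distance of any of vblock, ring_gauge, stone, loupe, jar_a, jar_b from where it was at the start of the episode above 0.015 m).
It also fails if it takes over 72 s, if anything falls off the work surface, if the arm or the gripper's body presses on something with over 40 N, if the wrist force passes 120 N, or if a joint passes its speed limit or range.

## Working session

There is one attempt and no reset: what is moved stays moved. The work goes in short steps, Python scripts to look and compute and a tool call to move; the robot and the scene stay as the last step left them, time stands still between calls to the robot, and variables do not carry over. Pictures are saved under pics/ and viewed, at most 10 in all, crops included, and the job is handed in when it is done.

Besides the shell and the picture viewer there is one more tool, called after "Call:" by a JSON object that holds its "api" and its "payload", one argument or row to a line. step_arm: Moves the arm, as the interface text tells. Its arguments: {"type":"object","properties":{"moves":{"type":"array","items":{"type":"number"}},"grip_force":{"type":"number"}},"required":["moves"]}

```bash
mkdir -p pics; cat > h.py <<'E'
import numpy as np, cv2
from workcell import observe, camera, finish_job, spot_in
def K(c): return np.array([[c['fx'],0,c['cx']],[0,c['fy'],c['cy']],[0,0,1.]])
def ray(c,uv,z):
    p=cv2.undistortPoints(np.array(uv,float).reshape(-1,1,2),K(c),np.array(c['dist_coeffs'])).reshape(-1,2)
    T=np.array(c['pose']); d=np.c_[p,np.ones(len(p))]@T[:3,:3].T; o=T[:3,3]
    return o+d*((z-o[2])/d[:,2])[:,None]
def proj(c,P):
    T=np.linalg.inv(np.array(c['pose'])); r,_=cv2.Rodrigues(T[:3,:3])
    return cv2.projectPoints(np.array(P,float).reshape(-1,1,3),r,T[:3,3],K(c),np.array(c['dist_coeffs']))[0].reshape(-1,2)
def save(c,name,crop=None,s=1):
    im=c['color'][:,:,::-1]
    if crop: a,b,w,h=crop; im=im[b:b+h,a:a+w]
    cv2.imwrite('pics/'+name+'.png',cv2.resize(im,None,fx=s,fy=s,interpolation=cv2.INTER_CUBIC))
def st():
    o=observe(); print(o['clock'],np.round(o['eef_pos'],4),np.round(o['wrist_force'],2),round(o['width'],4),round(o['grip_force'],1)); print(np.round(o['tcp_rot'],3).tolist())
E
python3 - <<'E'
from h import *
st()
for n in ['top','side']:
    c=camera(n); save(c,n+'0',None,1.25); np.save(n+'.npy',c,allow_pickle=True)
    print(n,np.round(c['pose'],3).tolist(),c['fx'])
    for t in ['wear_plate','plate_lead','plate_tail','granite','granite_edge','block','block_stop','stone','loupe','vblock','ring_gauge','jar_a']:
        print(t,[(np.round(np.array(d['location'])*[640,400],1).tolist(),round(d['score'],2)) for d in spot_in(t,c)])
E
```

```text
0.0 [ 0.2235 -0.5833  0.2305] [-0.74 -0.27 -0.16] 0.0852 0.0
[[0.934, 0.358, -0.001], [0.358, -0.934, 0.001], [-0.0, -0.001, -1.0]]
top [[0.023, -0.988, 0.151, 0.407], [-1.0, -0.025, -0.017, -0.045], [0.02, -0.151, -0.988, 1.019], [0.0, 0.0, 0.0, 1.0]] 420.9917943761552
wear_plate [([372.3, 199.6], 0.92), ([365.7, 299.6], 0.65), ([291.6, 143.0], 0.64), ([458.0, 169.4], 0.62), ([157.5, 187.9], 0.21)]
plate_lead [([460.5, 169.1], 0.93), ([369.7, 196.4], 0.87), ([238.5, 169.5], 0.68), ([366.8, 296.7], 0.59)]
plate_tail [([458.5, 168.1], 0.79), ([368.3, 299.0], 0.67), ([368.3, 196.9], 0.56)]
granite [([358.8, 200.3], 0.63)]
granite_edge [([358.3, 199.0], 0.82), ([313.9, 179.5], 0.25)]
block [([198.1, 180.8], 0.64), ([167.0, 265.5], 0.63)]
block_stop [([166.7, 265.4], 0.97), ([194.9, 184.8], 0.56)]
stone [([154.6, 189.8], 0.71)]
loupe [([284.0, 256.5], 0.57)]
vblock [([315.1, 181.6], 0.79)]
ring_gauge [([407.9, 176.7], 0.62)]
jar_a [([236.4, 170.7], 0.74), ([292.6, 143.0], 0.51)]
side [[-0.857, -0.281, 0.433, 0.129], [-0.516, 0.442, -0.734, 0.625], [0.015, -0.852, -0.523, 0.554], [0.0, 0.0, 0.0, 1.0]] 396.11085690507815
wear_plate [([249.2, 202.3], 0.7), ([333.4, 175.2], 0.64), ([416.3, 220.3], 0.59)]
plate_lead [([415.4, 219.4], 0.76), ([335.0, 177.9], 0.71), ([348.7, 153.1], 0.4)]
plate_tail [([330.4, 176.7], 0.67), ([346.5, 154.3], 0.45)]
granite [([329.5, 195.7], 0.88), ([328.5, 177.4], 0.39)]
granite_edge [([329.9, 199.3], 0.71), ([188.0, 314.1], 0.63)]
block [([282.8, 344.8], 0.96), ([213.7, 276.1], 0.88)]
block_stop [([276.0, 345.0], 0.74), ([209.4, 275.3], 0.62)]
stone [([186.2, 313.7], 0.89), ([210.4, 274.9], 0.35)]
loupe [([344.3, 243.7], 0.74), ([239.9, 237.2], 0.62)]
vblock [([295.2, 185.7], 0.87), ([212.9, 275.2], 0.25)]
ring_gauge [([333.2, 161.4], 0.55), ([294.5, 187.7], 0.46)]
jar_a [([240.1, 236.4], 0.68), ([248.3, 201.8], 0.62), ([187.8, 314.8], 0.55)]
```

View pics/top0.png

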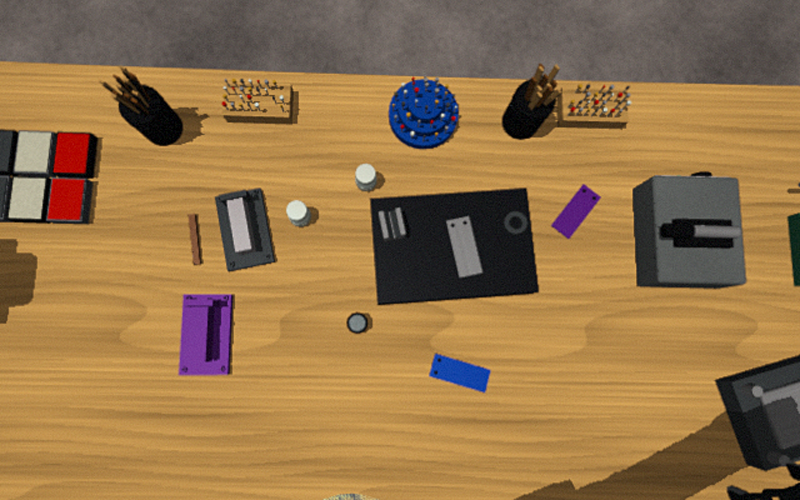

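View pics/side0.png

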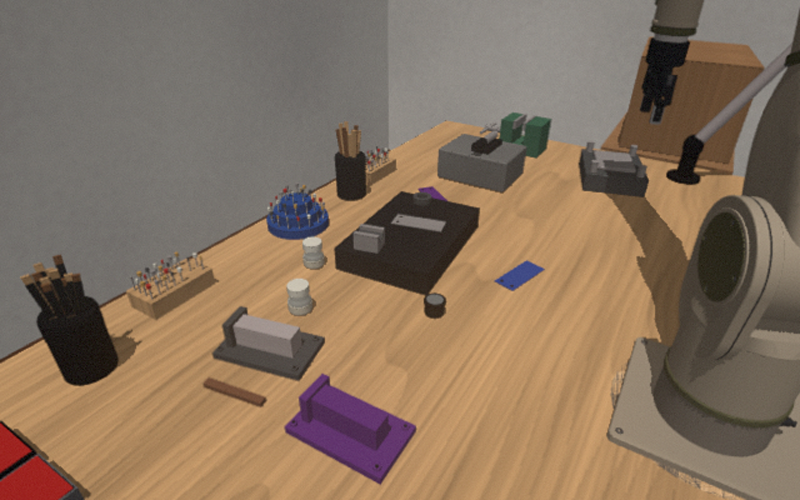

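The top view shows the steel plate on the granite at about (464,246)/1.25, the grey block at (245,228)/1.25, and the purple and blue decoys. The drilled end is at the far end. Next I'll take the outlines.

```bash
cat >> h.py <<'E'
def rect(c,box,thr,z,inv=False,ret=False):
    a,b,w,h=box; im=cv2.cvtColor(c['color'],cv2.COLOR_RGB2GRAY)[b:b+h,a:a+w]
    m=((im<thr) if inv else (im>thr)).astype(np.uint8)
    n,l,s,_=cv2.connectedComponentsWithStats(m); i=1+np.argmax(s[1:,4])
    yx=np.argwhere(l==i)[:,::-1]+[a,b]
    # pixel corners of the blob boundary -> plane
    P=ray(c,np.vstack([yx+[dx,dy] for dx in(-.5,.5) for dy in (-.5,.5)]).astype(float),z)[:,:2]
    ctr,(w_,h_),ang=cv2.minAreaRect((P*1000).astype(np.float32))
    return np.round(ctr,1),(round(w_,1),round(h_,1)),round(ang,2),np.round(cv2.boxPoints((ctr,(w_,h_),ang)),1).tolist()
E
python3 - <<'E'
from h import *
c=np.load('top.npy',allow_pickle=True).item()
g=cv2.cvtColor(c['color'],cv2.COLOR_RGB2GRAY)
print(g[196,360:384]); print(g[180,180:200])
for t in (90,110,130): print('plate',rect(c,(345,165,55,65),t,.052))
for t in (90,120,140): print('rest',rect(c,(178,155,28,50),t,.05))
for t in (30,45,60): print('gran',rect(c,(285,140,160,110),t,.05,True))
save(c,'blk',(165,140,65,85),7)
save(c,'gr',(285,140,155,110),5)
E
```

```text
[ 21  79 126 138 130 137 130 130 131 131 131 133 137 132 131 133 138 132
 134 136  93  41  26  24]
[ 63  61  57  61 125 184 179 179 173 178 178 178 179 180 179 175 182 174
  65  45]
plate (array([ 583.7, -196.6]), (113.1, 46.4), 13.44, [[523.2999877929688, -187.1999969482422], [534.0999755859375, -232.3000030517578], [644.0999755859375, -206.0], [633.2999877929688, -160.89999389648438]])
plate (array([ 584. , -196.4]), (110.9, 45.2), 13.39, [[524.7999877929688, -187.1999969482422], [535.2999877929688, -231.1999969482422], [643.0999755859375, -205.5], [632.7000122070312, -161.5]])
plate (array([ 583.7, -197.1]), (108.6, 42.8), 13.4, [[525.9000244140625, -188.89999389648438], [535.7999877929688, -230.5], [641.4000244140625, -205.3000030517578], [631.5, -163.6999969482422]])
rest (array([614.5, 225.3]), (103.6, 33.7), 13.52, [[560.2000122070312, 229.60000610351562], [568.0, 196.8000030517578], [668.7999877929688, 221.10000610351562], [660.9000244140625, 253.8000030517578]])
rest (array([614.5, 225.3]), (102.7, 32.9), 13.52, [[560.7000122070312, 229.3000030517578], [568.4000244140625, 19
[... 216 characters left out ...]
2], [668.2000122070312, 221.60000610351562], [660.9000244140625, 252.39999389648438]])
gran (array([ 585.6, -177.4]), (202.0, 298.5), 5.64, [[470.29998779296875, -38.79999923706055], [499.70001220703125, -335.8999938964844], [700.7999877929688, -316.0], [671.4000244140625, -19.0]])
gran (array([ 585.5, -177.6]), (202.8, 300.1), 5.65, [[469.79998779296875, -38.29999923706055], [499.3999938964844, -336.8999938964844], [701.2000122070312, -317.0], [671.5999755859375, -18.299999237060547]])
gran (array([ 585.5, -177.5]), (203.9, 301.3), 5.6, [[469.29998779296875, -37.5], [498.70001220703125, -337.29998779296875], [701.5999755859375, -317.3999938964844], [672.2000122070312, -17.600000381469727]])
```

View pics/blk.png

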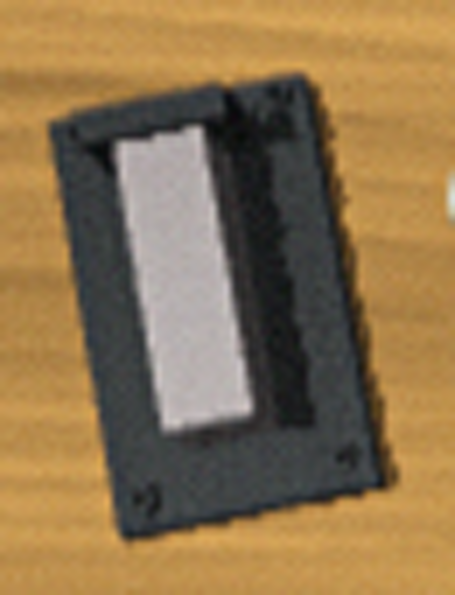

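View pics/gr.png

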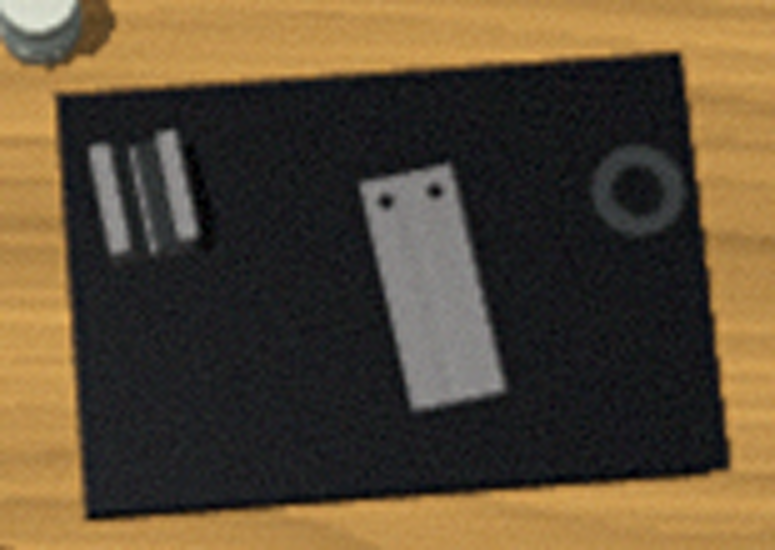

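The plate is at (583.8, -196.6) mm with yaw 13.4°. The granite's yaw is 5.65°, with its near-edge midpoint at (486, -187). The rest is centred at (614.6, 225.3) with yaw 13.45°. All the sizes agree with those given. I'll go above the plate with the fingers shut.

Call:
{"api": "step_arm", "payload": {
  "moves": [0,0,0,0,0,0.132,1,4.5,-2.93,0,0,0,0,1,4.5,-2.93,0,0,0,0,1,4.5,-2.93,0,0,0,0,1,4.5,-2.93,0,0,0,0,1],
  "grip_force": 30
}}

```text
clock: 1.92
eef_pos: [0.3726, -0.4266, 0.2316]
tcp_rot: [[0.973, 0.232, 0.0], [0.232, -0.973, -0.001], [0.0, 0.001, -1.0]]
wrist_force: [-0.4, -0.4, 0.3]
width: 0.0001
grip_force: 0.0
```

Call:
{"api": "step_arm", "payload": {
  "moves": [4.5,-2.93,0,0,0,0,1,4.5,-2.93,0,0,0,0,1,4.5,-2.93,0,0,0,0,1,4.5,-2.93,0,0,0,0,1,4.5,-2.93,0,0,0,0,1]
}}

```text
clock: 2.55
eef_pos: [0.5575, -0.2321, 0.2315]
tcp_rot: [[0.973, 0.231, 0.0], [0.231, -0.973, -0.0], [0.0, 0.0, -1.0]]
wrist_force: [1.0, -0.3, 0.4]
width: 0.0001
grip_force: 0.0
```

Call:
{"api": "step_arm", "payload": {
  "moves": [4.5,-2.93,0,0,0,0,1,0,0,0,0,0,0,1,0,0,0,0,0,0,1]
}}

```text
clock: 2.92
eef_pos: [0.5932, -0.1949, 0.2311]
tcp_rot: [[0.973, 0.232, -0.0], [0.232, -0.973, -0.0], [-0.001, 0.0, -1.0]]
wrist_force: [-0.8, -0.5, -0.2]
width: -0.0002
grip_force: 0.0
```

```bash
cat >> h.py <<'E'
def go(x,y,yaw,z=None):
    o=observe(); R=np.array(o['tcp_rot']); p=np.array(o['eef_pos'])
    d=np.array([x,y,p[2] if z is None else z])-p
    cy=np.degrees(np.arctan2(R[1,0],R[0,0])); print('yaw',round(cy,2),'az',round(np.radians(cy-yaw),4),'tool cm (current axes)',np.round(R.T@d*100,2))
    a=np.radians(yaw); print('tool cm (after turn)',np.round([(d[0]*np.cos(a)+d[1]*np.sin(a))*100,(d[0]*np.sin(a)-d[1]*np.cos(a))*100,-d[2]*100],2))
E
python3 - <<'E'
from h import *
st(); go(.5935,-.1943,13.4,.06)
E
```

```text
2.925 [ 0.5932 -0.1949  0.2311] [-0.77 -0.46 -0.23] -0.0002 0.0
[[0.973, 0.232, -0.0], [0.232, -0.973, -0.0], [-0.001, 0.0, -1.0]]
yaw 13.39 az -0.0002 tool cm (current axes) [ 0.05 -0.06 17.11]
tool cm (after turn) [ 0.04 -0.05 17.11]
```

Call:
{"api": "step_arm", "payload": {
  "moves": [0,0,5,0,0,0,1,0,0,5,0,0,0,1,0,0,5,0,0,0,1,0,0,1.8,0,0,0,1,0,0,0.5,0,0,0,1]
}}

```text
clock: 3.55
eef_pos: [0.5932, -0.1954, 0.0585]
tcp_rot: [[0.973, 0.23, -0.0], [0.23, -0.973, -0.0], [-0.0, 0.0, -1.0]]
wrist_force: [0.2, 0.2, 0.9]
width: -0.0001
grip_force: 0.0
```

Call:
{"api": "step_arm", "payload": {
  "moves": [0,0,0,0,0,0,1,0,0,0.1,0,0,0,1,0,0,0.05,0,0,0,1,0,0,0.03,0,0,0,1,0,0,0,0,0,0,1]
}}

```text
clock: 4.18
eef_pos: [0.5935, -0.1944, 0.0566]
tcp_rot: [[0.973, 0.232, 0.0], [0.232, -0.973, -0.0], [0.0, 0.0, -1.0]]
wrist_force: [0.9, 0.2, 0.5]
width: -0.0001
grip_force: 0.0
```

Call:
{"api": "step_arm", "payload": {
  "moves": [0,0,0.1,0,0,0,1,0,0,0.1,0,0,0,1,0,0,0.05,0,0,0,1,0,0,0,0,0,0,1]
}}

```text
clock: 4.68
eef_pos: [0.5934, -0.1944, 0.054]
tcp_rot: [[0.973, 0.232, -0.0], [0.232, -0.973, -0.0], [-0.0, 0.0, -1.0]]
wrist_force: [-0.2, 0.2, -0.3]
width: -0.0001
grip_force: 0.0
```

Call:
{"api": "step_arm", "payload": {
  "moves": [0,0,0.05,0,0,0,1,0,0,0.03,0,0,0,1,0,0,0,0,0,0,1]
}}

```text
clock: 5.05
eef_pos: [0.5934, -0.1944, 0.0532]
tcp_rot: [[0.973, 0.232, -0.0], [0.232, -0.973, -0.0], [-0.0, 0.0, -1.0]]
wrist_force: [0.8, 0.2, -0.6]
width: 0.0001
grip_force: 0.0
```

Call:
{"api": "step_arm", "payload": {
  "moves": [0,0,0.03,0,0,0,1,0,0,0,0,0,0,1]
}}

```text
clock: 5.3
eef_pos: [0.5935, -0.1944, 0.0529]
tcp_rot: [[0.973, 0.232, 0.0], [0.232, -0.973, -0.0], [0.0, 0.0, -1.0]]
wrist_force: [0.2, 0.3, 0.5]
width: -0.0003
grip_force: 0.0
```

Call:
{"api": "step_arm", "payload": {
  "moves": [0,0,0.03,0,0,0,1,0,0,0,0,0,0,1]
}}

```text
clock: 5.55
eef_pos: [0.5934, -0.1944, 0.0526]
tcp_rot: [[0.973, 0.232, 0.0], [0.232, -0.973, -0.0], [-0.0, 0.0, -1.0]]
wrist_force: [0.8, 1.0, 0.2]
width: -0.0001
grip_force: 0.0
```

Call:
{"api": "step_arm", "payload": {
  "moves": [0,0,0.03,0,0,0,1,0,0,0,0,0,0,1]
}}

```text
clock: 5.8
eef_pos: [0.5934, -0.1943, 0.0523]
tcp_rot: [[0.973, 0.232, -0.0], [0.232, -0.973, -0.0], [-0.0, 0.0, -1.0]]
wrist_force: [-1.1, -0.2, 0.6]
width: 0.0001
grip_force: 0.0
```

Call:
{"api": "step_arm", "payload": {
  "moves": [0,0,0.02,0,0,0,1,0,0,0,0,0,0,1]
}}

```text
clock: 6.05
eef_pos: [0.5935, -0.1944, 0.0522]
tcp_rot: [[0.973, 0.232, 0.0], [0.232, -0.973, -0.0], [0.0, 0.0, -1.0]]
wrist_force: [-0.4, -0.8, 1.3]
width: -0.0004
grip_force: 0.8
```

Contact should be near.

Call:
{"api": "step_arm", "payload": {
  "moves": [0,0,0.02,0,0,0,1,0,0,0,0,0,0,1]
}}

```text
clock: 6.3
eef_pos: [0.5936, -0.1944, 0.0522]
tcp_rot: [[0.973, 0.232, 0.0], [0.232, -0.973, -0.0], [0.0, 0.0, -1.0]]
wrist_force: [-1.6, 0.6, 5.6]
width: 0.0003
grip_force: 2.5
```

Call:
{"api": "step_arm", "payload": {
  "moves": [0,0,0.02,0,0,0,1,0,0,0,0,0,0,1]
}}

```text
clock: 6.55
eef_pos: [0.5936, -0.1945, 0.0522]
tcp_rot: [[0.973, 0.232, 0.0], [0.232, -0.973, -0.0], [0.0, 0.0, -1.0]]
wrist_force: [-2.7, 1.0, 7.1]
width: -0.0001
grip_force: 3.3
```

Call:
{"api": "step_arm", "payload": {
  "moves": [-0.2,0,0,0,0,0,1,-0.3,0,0,0,0,0,1,-0.3,0,0,0,0,0,1]
}}

```text
clock: 6.92
eef_pos: [0.5862, -0.1963, 0.0522]
tcp_rot: [[0.973, 0.232, 0.002], [0.232, -0.973, -0.0], [0.002, 0.001, -1.0]]
wrist_force: [1.5, 0.7, 5.4]
width: -0.0001
grip_force: 2.6
```

Call:
{"api": "step_arm", "payload": {
  "moves": [-0.4,0,0,0,0,0,1,-0.4,0,0,0,0,0,1,-0.4,0,0,0,0,0,1]
}}

```text
clock: 7.3
eef_pos: [0.5744, -0.1991, 0.0522]
tcp_rot: [[0.973, 0.232, 0.002], [0.232, -0.973, -0.0], [0.001, 0.001, -1.0]]
wrist_force: [2.1, 0.1, 4.9]
width: 0.0001
grip_force: 2.6
```

```bash
python3 - <<'E'
from h import *
st(); c=camera('top'); save(c,'drag1',(285,140,155,150),4)
for t in (110,130): print('plate',rect(c,(345,165,55,85),t,.052))
E
```

```text
7.3 [ 0.5744 -0.1991  0.0522] [2.07 0.1  4.91] 0.0001 2.6
[[0.973, 0.232, 0.002], [0.232, -0.973, -0.0], [0.001, 0.001, -1.0]]
plate (array([ 562.8, -250.6]), (26.0, 201.2), 89.55, [[462.1000061035156, -262.70001220703125], [663.2999877929688, -264.29998779296875], [663.5, -238.39999389648438], [462.29998779296875, -236.8000030517578]])
plate (array([ 471.8, -169.5]), (22.9, 67.2), 1.39, [[459.6000061035156, -136.1999969482422], [461.20001220703125, -203.39999389648438], [484.1000061035156, -202.8000030517578], [482.5, -135.6999969482422]])
```

View pics/drag1.png

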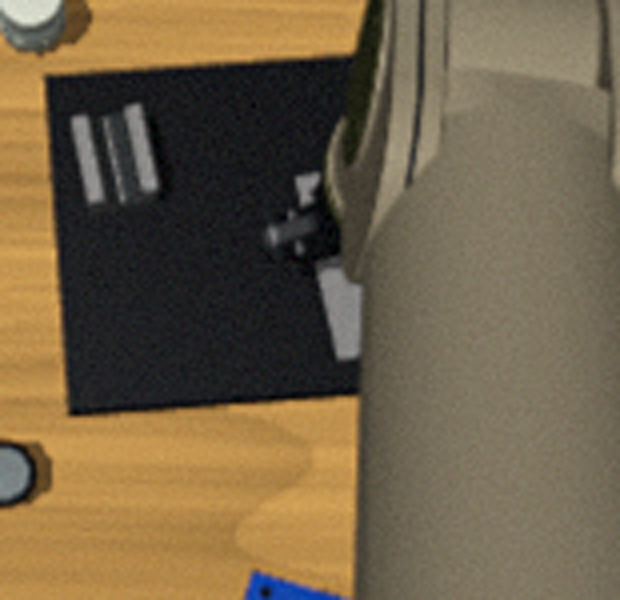

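The top view shows the plate's lower-left corner moved from row 222 to row 230, about 19 mm, so it follows the finger. I'll continue.

Call:
{"api": "step_arm", "payload": {
  "moves": [-0.4,0,0,0,0,0,1,-0.4,0,0,0,0,0,1,-0.4,0,0,0,0,0,1,-0.4,0,0,0,0,0,1]
}}

```text
clock: 7.85
eef_pos: [0.5588, -0.2028, 0.0522]
tcp_rot: [[0.973, 0.232, 0.001], [0.232, -0.973, -0.0], [0.001, 0.001, -1.0]]
wrist_force: [2.5, 0.9, 5.7]
width: 0.0
grip_force: 2.7
```

Call:
{"api": "step_arm", "payload": {
  "moves": [-0.4,0,0,0,0,0,1,-0.4,0,0,0,0,0,1,-0.4,0,0,0,0,0,1,-0.4,0,0,0,0,0,1]
}}

```text
clock: 8.35
eef_pos: [0.5433, -0.2065, 0.0522]
tcp_rot: [[0.973, 0.232, 0.002], [0.232, -0.973, -0.0], [0.001, 0.001, -1.0]]
wrist_force: [1.3, 0.5, 5.4]
width: 0.0001
grip_force: 2.7
```

Call:
{"api": "step_arm", "payload": {
  "moves": [-0.4,0,0,0,0,0,1,-0.4,0,0,0,0,0,1,-0.4,0,0,0,0,0,1,-0.4,0,0,0,0,0,1]
}}

```text
clock: 8.85
eef_pos: [0.5277, -0.2102, 0.0522]
tcp_rot: [[0.973, 0.232, 0.002], [0.232, -0.973, -0.0], [0.001, 0.001, -1.0]]
wrist_force: [1.8, 2.0, 5.1]
width: -0.0
grip_force: 2.7
```

Call:
{"api": "step_arm", "payload": {
  "moves": [-0.4,0,0,0,0,0,1,-0.4,0,0,0,0,0,1,-0.4,0,0,0,0,0,1,0,0,0,0,0,0,1]
}}

```text
clock: 9.35
eef_pos: [0.5156, -0.2132, 0.0522]
tcp_rot: [[0.973, 0.231, 0.001], [0.231, -0.973, -0.0], [0.001, 0.001, -1.0]]
wrist_force: [0.4, 0.7, 8.8]
width: 0.0
grip_force: 3.6
```

Call:
{"api": "step_arm", "payload": {
  "moves": [0,0,-0.2,0,0,0,1,0,0,-4,0,0,0,1,0,0,-5,0,0,0,-0.2,0,-5,-3,0,0,0,-0.2,0,-6,0,0,0,0,-0.2]
}}

```text
clock: 9.98
eef_pos: [0.4906, -0.1056, 0.1757]
tcp_rot: [[0.973, 0.229, 0.003], [0.229, -0.973, -0.001], [0.003, 0.002, -1.0]]
wrist_force: [1.4, 1.6, -0.3]
width: 0.051
grip_force: 0.0
```

Call:
{"api": "step_arm", "payload": {
  "moves": [0,-6,0,0,0,0,-0.2,0,-6,0,0,0,0,-0.2,0,0,0,0,0,0,-0.2]
}}

```text
clock: 10.35
eef_pos: [0.4609, 0.015, 0.1736]
tcp_rot: [[0.971, 0.238, -0.001], [0.238, -0.971, -0.0], [-0.001, -0.0, -1.0]]
wrist_force: [-0.3, -0.9, 1.4]
width: 0.0512
grip_force: 0.0
```

```bash
python3 - <<'E'
from h import *
st(); c=camera('top'); save(c,'drag2',(285,130,170,150),4)
g=cv2.cvtColor(c['color'],cv2.COLOR_RGB2GRAY)
hsv=cv2.cvtColor(c['color'],cv2.COLOR_RGB2HSV); 
print(np.median(hsv[200:215,370:378].reshape(-1,3),0))
c2=dict(c); im=c['color'].copy(); im[hsv[:,:,1]>70]=0; c2['color']=im
for t in (90,110): print('plate',rect(c2,(340,170,60,80),t,.052))
E
```

```text
10.35 [0.4609 0.015  0.1736] [-0.28 -0.9   1.38] 0.0512 0.0
[[0.971, 0.238, -0.001], [0.238, -0.971, -0.0], [-0.001, -0.0, -1.0]]
[90.  12.5 63. ]
plate (array([ 509.2, -215.6]), (107.3, 46.1), 14.26, [[451.5, -206.5], [462.8999938964844, -251.1999969482422], [566.9000244140625, -224.8000030517578], [555.5999755859375, -180.10000610351562]])
plate (array([ 509.1, -215.7]), (107.0, 45.0), 14.26, [[451.70001220703125, -207.10000610351562], [462.79998779296875, -250.6999969482422], [566.5, -224.3000030517578], [555.4000244140625, -180.6999969482422]])
```

View pics/drag2.png

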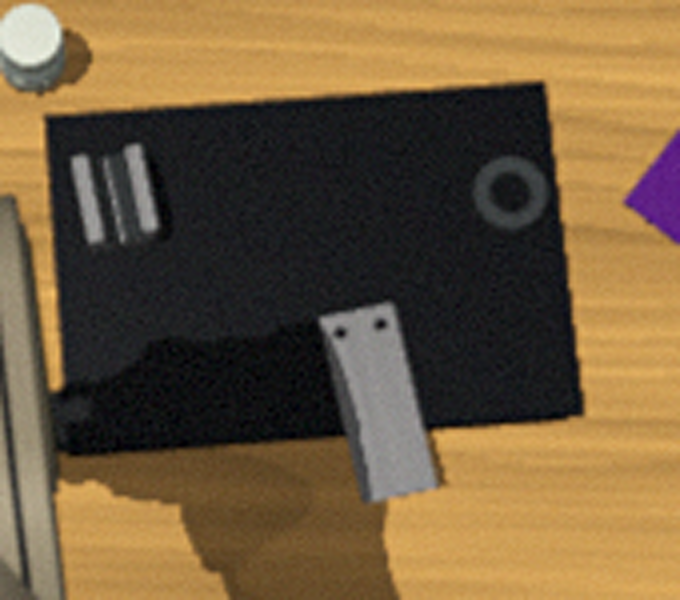

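The picture shows the plate's plain end overhanging at crop (400,495), lying flat with its drilled end on the granite. Its centre is about (506.3, -215.4) mm with yaw about 13.8°, so the overhang is about 37 mm. Now I'll grip it.

```bash
python3 - <<'E'
from h import *
go(.4645,-.2257,13.8,.03)
E
```

```text
yaw 13.6 az -0.0035 tool cm (current axes) [-5.29 23.19 14.36]
tool cm (after turn) [-5.38 23.18 14.35]
```

Call:
{"api": "step_arm", "payload": {
  "moves": [-1.3,5.8,0,0,0,-0.0035,-0.5,-1.3,5.8,0,0,0,0,-0.5,-1.3,5.8,0,0,0,0,-0.5,-1.48,5.78,0,0,0,0,-0.5,0,0,4,0,0,0,-0.5]
}}

```text
clock: 11.02
eef_pos: [0.4639, -0.2348, 0.1347]
tcp_rot: [[0.974, 0.225, 0.003], [0.225, -0.974, -0.004], [0.002, 0.004, -1.0]]
wrist_force: [0.6, 0.7, -1.0]
width: 0.0639
grip_force: 0.0
```

Call:
{"api": "step_arm", "payload": {
  "moves": [0,0,3,0,0,0,-0.5,0,0,0,0,0,0,-0.5,0,0,0,0,0,0,-0.5]
}}

```text
clock: 11.4
eef_pos: [0.4646, -0.228, 0.1047]
tcp_rot: [[0.972, 0.234, 0.001], [0.234, -0.972, -0.001], [0.001, 0.001, -1.0]]
wrist_force: [0.5, -1.1, 0.9]
width: 0.0646
grip_force: 0.0
```

```bash
python3 - <<'E'
from h import *
st(); go(.4645,-.2257,13.8,.03)
c=camera('side'); save(c,'grip1',(270,130,160,110),5)
E
```

```text
11.4 [ 0.4646 -0.228   0.1047] [ 0.54 -1.11  0.92] 0.0646 0.0
[[0.972, 0.234, 0.001], [0.234, -0.972, -0.001], [0.001, 0.001, -1.0]]
yaw 13.55 az -0.0044 tool cm (current axes) [ 0.04 -0.23  7.47]
tool cm (after turn) [ 0.05 -0.22  7.47]
```

View pics/grip1.png

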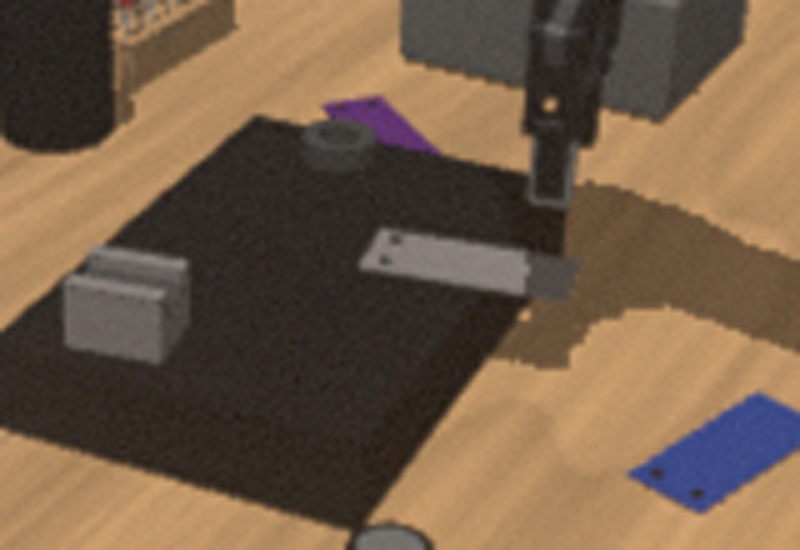

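The side view shows the fingers above the overhanging plain end (crop (550,275)), and the plate lying flat. I'll descend and close.

Call:
{"api": "step_arm", "payload": {
  "moves": [0.04,-0.23,0,0,0,-0.004,-0.5,0,0,3,0,0,0,-0.5,0,0,2.5,0,0,0,-0.5,0,0,2,0,0,0,-0.5,0,0,0,0,0,0,-0.5]
}}

```text
clock: 12.08
eef_pos: [0.4636, -0.2244, 0.0282]
tcp_rot: [[0.971, 0.239, -0.001], [0.239, -0.971, 0.001], [-0.001, -0.001, -1.0]]
wrist_force: [0.1, -0.1, -0.2]
width: 0.0639
grip_force: 0.0
```

Call:
{"api": "step_arm", "payload": {
  "moves": [0,0,0,0,0,0,-0.3,0,0,0,0,0,0,-0.2,0,0,0,0,0,0,-0.1,0,0,0,0,0,0,0.1,0,0,0,0,0,0,0.2],
  "grip_force": 40
}}

```text
clock: 12.7
eef_pos: [0.4645, -0.225, 0.0291]
tcp_rot: [[0.971, 0.239, 0.001], [0.239, -0.971, -0.0], [0.001, 0.001, -1.0]]
wrist_force: [-0.5, 0.2, 3.8]
width: 0.0421
grip_force: 40.0
```

Call:
{"api": "step_arm", "payload": {
  "moves": [0,0,0,0,0,0,0.3,0,0,0,0,0,0,0.3]
}}

```text
clock: 12.95
eef_pos: [0.4645, -0.225, 0.0289]
tcp_rot: [[0.971, 0.239, 0.001], [0.239, -0.971, -0.0], [0.001, 0.001, -1.0]]
wrist_force: [1.0, -1.2, 3.4]
width: 0.0424
grip_force: 40.1
```

Call:
{"api": "step_arm", "payload": {
  "moves": [0,0,-0.1,0,0,0,0.3,0,0,-0.5,0,0,0,0.3,0,0,-1.5,0,0,0,0.3,0,0,-2,0,0,0,0.3,0,0,-2,0,0,0,0.3]
}}

```text
clock: 13.58
eef_pos: [0.4642, -0.2247, 0.0911]
tcp_rot: [[0.971, 0.239, 0.0], [0.239, -0.971, -0.0], [0.0, 0.0, -1.0]]
wrist_force: [0.3, 0.2, -1.0]
width: 0.0423
grip_force: 40.6
```

Call:
{"api": "step_arm", "payload": {
  "moves": [0,0,-1.5,0,0,0,0.3,0,0,0,0,0,0,0.3,0,0,0,0,0,0,0.3]
}}

```text
clock: 13.95
eef_pos: [0.4638, -0.2247, 0.1042]
tcp_rot: [[0.971, 0.239, -0.001], [0.239, -0.971, 0.0], [-0.001, -0.0, -1.0]]
wrist_force: [0.1, 0.2, -0.9]
width: 0.0423
grip_force: 40.6
```

```bash
python3 - <<'E'
from h import *
st()
c=camera('side'); save(c,'lift',(270,90,160,130),5)
E
```

```text
13.95 [ 0.4638 -0.2247  0.1042] [ 0.12  0.18 -0.92] 0.0423 40.6
[[0.971, 0.239, -0.001], [0.239, -0.971, 0.0], [-0.001, -0.0, -1.0]]
```

View pics/lift.png

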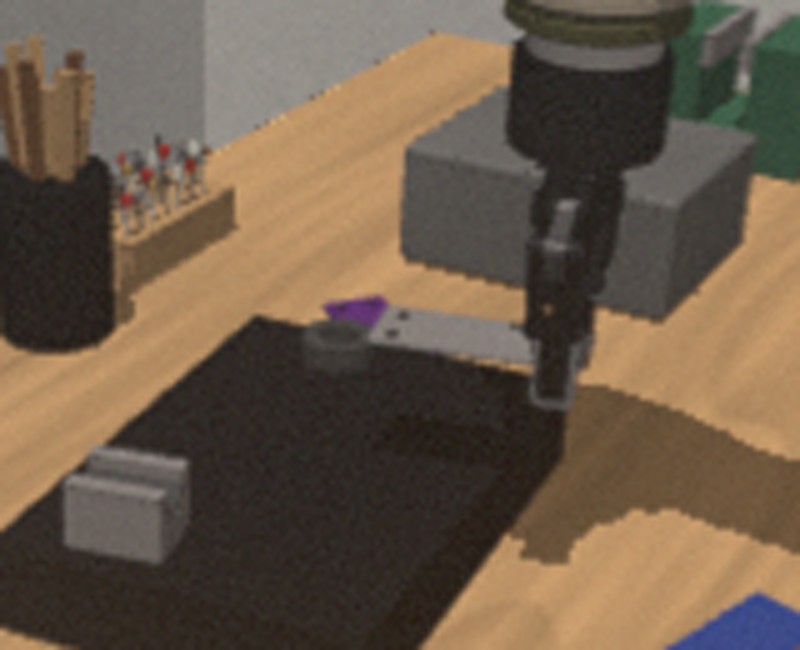

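The plate is held level in the gripper. Now I'll carry it to the block at about 150 mm height.

Call:
{"api": "step_arm", "payload": {
  "moves": [0,0,-2,0,0,0.006,0.3,1.0,-2.24,0,0,0,0,0.3,2.2,-4.47,0,0,0,0,0.3,2.2,-4.47,0,0,0,0,0.3,2.2,-4.47,0,0,0,0,0.3]
}}

```text
clock: 14.62
eef_pos: [0.5013, -0.0534, 0.124]
tcp_rot: [[0.973, 0.233, -0.001], [0.233, -0.973, 0.0], [-0.001, -0.0, -1.0]]
wrist_force: [0.8, -1.2, -0.2]
width: 0.0424
grip_force: 40.7
```

Call:
{"api": "step_arm", "payload": {
  "moves": [2.2,-4.47,0,0,0,0,0.3,2.2,-4.47,0,0,0,0,0.3,2.2,-4.47,0,0,0,0,0.3,2.2,-4.47,0,0,0,0,0.3,2.2,-4.47,0,0,0,0,0.3]
}}

```text
clock: 15.25
eef_pos: [0.5564, 0.1894, 0.1238]
tcp_rot: [[0.973, 0.233, -0.001], [0.233, -0.973, -0.0], [-0.001, 0.0, -1.0]]
wrist_force: [0.7, -1.0, -1.0]
width: 0.0423
grip_force: 40.7
```

Call:
{"api": "step_arm", "payload": {
  "moves": [1.2,-2.24,0,0,0,0,0.3,0,0,0,0,0,0,0.3,0,0,0,0,0,0,0.3]
}}

```text
clock: 15.62
eef_pos: [0.5627, 0.2115, 0.1239]
tcp_rot: [[0.973, 0.232, -0.001], [0.232, -0.973, -0.001], [-0.001, 0.001, -1.0]]
wrist_force: [-0.2, -1.1, -1.6]
width: 0.0426
grip_force: 40.8
```

```bash
python3 - <<'E'
from h import *
st(); go(.563,.2129,13.45,.045)
E
```

```text
15.625 [0.5627 0.2115 0.1239] [-0.23 -1.06 -1.58] 0.0426 40.8
[[0.973, 0.232, -0.001], [0.232, -0.973, -0.001], [-0.001, 0.001, -1.0]]
yaw 13.44 az -0.0002 tool cm (current axes) [ 0.07 -0.14  7.89]
tool cm (after turn) [ 0.06 -0.13  7.89]
```

Call:
{"api": "step_arm", "payload": {
  "moves": [0.06,-0.14,3,0,0,0,0.3,0,0,3,0,0,0,0.3,0,0,2,0,0,0,0.3,0,0,0.8,0,0,0,0.3,0,0,0,0,0,0,0.3]
}}

```text
clock: 16.25
eef_pos: [0.5633, 0.2139, 0.0368]
tcp_rot: [[0.973, 0.233, -0.0], [0.233, -0.973, -0.0], [-0.0, 0.0, -1.0]]
wrist_force: [-0.5, 0.4, -0.8]
width: 0.0426
grip_force: 40.8
```

```bash
python3 - <<'E'
from h import *
st(); c=camera('top'); a=cv2.resize(c['color'][130:230,150:250],None,fx=5,fy=5,interpolation=cv2.INTER_CUBIC)
d=camera('side'); b=cv2.resize(d['color'][225:325,150:210+0] if 0 else d['color'][230:330,160:260],None,fx=3,fy=3,interpolation=cv2.INTER_CUBIC)
b=np.vstack([b,np.zeros((200,300,3),np.uint8)])
cv2.imwrite('pics/low.png',np.hstack([a,b])[:,:,::-1])
t=np.radians(13.45); u=np.array([np.cos(t),np.sin(t)]); v=np.array([-u[1],u[0]])
p=np.array(observe()['eef_pos'])[:2]; ctr=p+u*.043
P=[np.r_[ctr+u*i*.055+v*j*.022,.0565] for i,j in((1,1),(1,-1))]
print('expected tail corners px',np.round(proj(c,P),1).tolist())
E
```

```text
16.25 [0.5633 0.2139 0.0368] [-0.5   0.39 -0.84] 0.0426 40.8
[[0.973, 0.233, -0.0], [0.233, -0.973, -0.0], [-0.0, 0.0, -1.0]]
expected tail corners px [[176.6, 161.8], [195.4, 158.0]]
```

View pics/low.png

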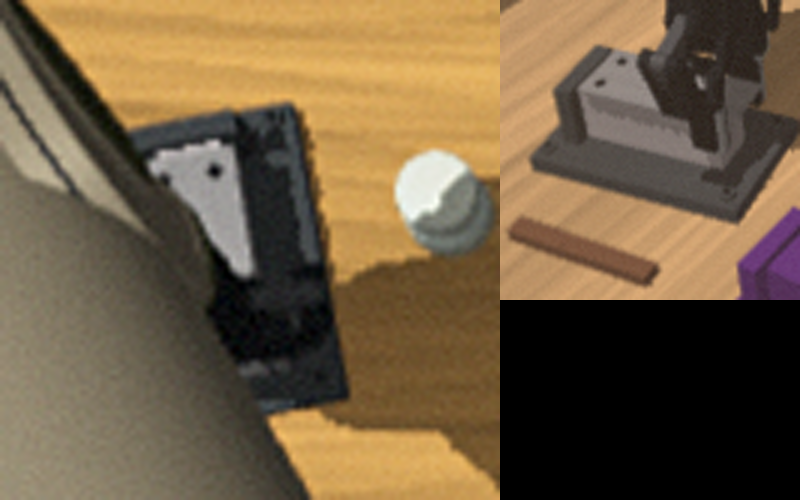

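The top view shows the plate's drilled end (right corner at about pixel (196.4,158.4), expected (195.4,158)) just short of the stop and in line with it. The side view confirms it's level over the rest. I'll lower by feel.

Call:
{"api": "step_arm", "payload": {
  "moves": [0,0,0.4,0,0,0,0.3,0,0,0.2,0,0,0,0.3,0,0,0.1,0,0,0,0.3,0,0,0,0,0,0,0.3]
}}

```text
clock: 16.85
eef_pos: [0.5633, 0.2142, 0.0299]
tcp_rot: [[0.972, 0.233, 0.0], [0.233, -0.972, -0.0], [0.0, 0.0, -1.0]]
wrist_force: [-1.1, 0.7, -0.1]
width: 0.0422
grip_force: 40.8
```

Call:
{"api": "step_arm", "payload": {
  "moves": [0,0,0.03,0,0,0,0.3,0,0,0,0,0,0,0.3]
}}

```text
clock: 17.1
eef_pos: [0.5632, 0.2142, 0.0297]
tcp_rot: [[0.972, 0.233, 0.0], [0.233, -0.972, -0.0], [0.0, 0.0, -1.0]]
wrist_force: [-2.6, -2.4, 4.7]
width: 0.0423
grip_force: 41.1
```

Call:
{"api": "step_arm", "payload": {
  "moves": [0,0,0.03,0,0,0,0.3,0,0,0,0,0,0,0.3]
}}

```text
clock: 17.35
eef_pos: [0.5633, 0.2142, 0.0297]
tcp_rot: [[0.972, 0.233, 0.0], [0.233, -0.972, -0.0], [0.0, 0.0, -1.0]]
wrist_force: [-4.1, -1.4, 7.8]
width: 0.042
grip_force: 41.2
```

Call:
{"api": "step_arm", "payload": {
  "moves": [0,0,-0.04,0,0,0,0.3,0.1,0.02,0,0,0,0,0.3,0.1,0.02,0,0,0,0,0.3,0,0,0,0,0,0,0.3]
}}

```text
clock: 17.85
eef_pos: [0.5653, 0.2146, 0.0297]
tcp_rot: [[0.972, 0.233, 0.0], [0.233, -0.972, 0.0], [0.0, -0.0, -1.0]]
wrist_force: [-2.3, 0.4, 5.1]
width: 0.0422
grip_force: 41.1
```

Call:
{"api": "step_arm", "payload": {
  "moves": [0.05,0.02,0,0,0,0,0.3,0.05,0.02,0,0,0,0,0.3,0,0,0,0,0,0,0.3]
}}

```text
clock: 18.23
eef_pos: [0.5663, 0.2145, 0.0298]
tcp_rot: [[0.972, 0.233, 0.0], [0.233, -0.972, 0.0], [0.0, -0.0, -1.0]]
wrist_force: [-2.6, -0.5, 5.0]
width: 0.0427
grip_force: 41.1
```

Call:
{"api": "step_arm", "payload": {
  "moves": [0.04,0,0,0,0,0,0.3,0,0,0,0,0,0,0.3]
}}

```text
clock: 18.48
eef_pos: [0.5666, 0.2145, 0.0297]
tcp_rot: [[0.972, 0.233, 0.0], [0.233, -0.972, 0.0], [0.0, -0.0, -1.0]]
wrist_force: [-3.1, -1.1, 5.7]
width: 0.0422
grip_force: 41.1
```

Call:
{"api": "step_arm", "payload": {
  "moves": [0.04,0,-0.02,0,0,0,0.3,0,0,0,0,0,0,0.3]
}}

```text
clock: 18.73
eef_pos: [0.5671, 0.2146, 0.0298]
tcp_rot: [[0.972, 0.233, 0.0], [0.233, -0.972, 0.0], [0.0, -0.0, -1.0]]
wrist_force: [-0.4, 0.5, 3.2]
width: 0.0422
grip_force: 41.0
```

Call:
{"api": "step_arm", "payload": {
  "moves": [0.04,0,0,0,0,0,0.3,0,0,0,0,0,0,0.3]
}}

```text
clock: 18.98
eef_pos: [0.5675, 0.2145, 0.0298]
tcp_rot: [[0.972, 0.233, 0.0], [0.233, -0.972, 0.0], [0.0, -0.0, -1.0]]
wrist_force: [-3.3, 2.0, 3.9]
width: 0.0424
grip_force: 41.0
```

Call:
{"api": "step_arm", "payload": {
  "moves": [0.04,0,0,0,0,0,0.3,0,0,0,0,0,0,0.3]
}}

```text
clock: 19.23
eef_pos: [0.5679, 0.2145, 0.0297]
tcp_rot: [[0.972, 0.233, 0.0], [0.233, -0.972, -0.0], [0.0, 0.0, -1.0]]
wrist_force: [-2.6, 0.8, 5.4]
width: 0.0427
grip_force: 41.0
```

Call:
{"api": "step_arm", "payload": {
  "moves": [0.04,0,0,0,0,0,0.3,0,0,0,0,0,0,0.3]
}}

```text
clock: 19.48
eef_pos: [0.5683, 0.2145, 0.0297]
tcp_rot: [[0.972, 0.233, 0.0], [0.233, -0.972, -0.0], [0.0, 0.0, -1.0]]
wrist_force: [-2.9, 0.2, 4.7]
width: 0.0421
grip_force: 41.1
```

Call:
{"api": "step_arm", "payload": {
  "moves": [0.04,0,0,0,0,0,0.3,0,0,0,0,0,0,0.3]
}}

```text
clock: 19.73
eef_pos: [0.5686, 0.2145, 0.0298]
tcp_rot: [[0.972, 0.233, -0.0], [0.233, -0.972, -0.0], [-0.0, 0.0, -1.0]]
wrist_force: [-2.6, -0.8, 4.8]
width: 0.0421
grip_force: 41.1
```

Call:
{"api": "step_arm", "payload": {
  "moves": [0.04,0,0,0,0,0,0.3,0,0,0,0,0,0,0.3]
}}

```text
clock: 19.98
eef_pos: [0.5687, 0.2146, 0.0297]
tcp_rot: [[0.972, 0.233, -0.001], [0.233, -0.972, -0.001], [-0.001, 0.0, -1.0]]
wrist_force: [-5.0, -0.4, 6.8]
width: 0.0423
grip_force: 41.1
```

Call:
{"api": "step_arm", "payload": {
  "moves": [0.04,0,0,0,0,0,0.3,0,0,0,0,0,0,0.3]
}}

```text
clock: 20.23
eef_pos: [0.5687, 0.2145, 0.0297]
tcp_rot: [[0.972, 0.233, -0.001], [0.233, -0.972, -0.001], [-0.002, 0.001, -1.0]]
wrist_force: [-6.1, -1.3, 8.7]
width: 0.0421
grip_force: 41.2
```

The plate has met the stop: the motion halted and the force rose. I'll unload slightly and release.

Call:
{"api": "step_arm", "payload": {
  "moves": [-0.04,0,-0.03,0,0,0,0.3,0,0,0,0,0,0,0,0,0,0,0,0,0,-0.2,0,0,0,0,0,0,-0.4,0,0,0,0,0,0,-0.5]
}}

```text
clock: 20.85
eef_pos: [0.5692, 0.2146, 0.0299]
tcp_rot: [[0.972, 0.233, 0.0], [0.233, -0.972, -0.0], [0.0, 0.0, -1.0]]
wrist_force: [0.5, 0.7, 0.2]
width: 0.064
grip_force: 0.0
```

Call:
{"api": "step_arm", "payload": {
  "moves": [0,0,0,0,0,0,-0.5,0,0,-2,0,0,0,-0.5,0,0,-5,0,0,0,-0.5,0,0,-5,0,0,0,-0.5,-3,5,0,0,0,0,-0.5]
}}

```text
clock: 21.48
eef_pos: [0.5535, 0.1642, 0.1561]
tcp_rot: [[0.971, 0.24, 0.009], [0.24, -0.971, 0.005], [0.01, -0.003, -1.0]]
wrist_force: [0.4, -1.3, -0.8]
width: 0.0639
grip_force: 0.0
```

Call:
{"api": "step_arm", "payload": {
  "moves": [-2,5.5,0,0,0,0,-0.5,-2,5.5,0,0,0,0,-0.5,0,5.5,0,0,0,0,-0.5,0,5.5,0,0,0,0,-0.5,0,0,0,0,0,0,-0.5]
}}

```text
clock: 22.1
eef_pos: [0.5644, -0.0695, 0.1512]
tcp_rot: [[0.974, 0.226, 0.001], [0.226, -0.974, -0.002], [0.001, 0.002, -1.0]]
wrist_force: [-0.2, 0.2, -0.3]
width: 0.064
grip_force: 0.0
```

```bash
python3 - <<'E'
from h import *
st(); c=camera('top'); a=cv2.resize(c['color'][140:225,160:240],None,fx=6,fy=6,interpolation=cv2.INTER_CUBIC)
d=camera('side'); b=cv2.resize(d['color'][235:320,160:240],None,fx=4,fy=4,interpolation=cv2.INTER_CUBIC)
b=np.vstack([b,np.zeros((a.shape[0]-b.shape[0],b.shape[1],3),np.uint8)])
cv2.imwrite('pics/done.png',np.hstack([a,b])[:,:,::-1])
for t in (100,120,140): print(rect(c,(172,150,36,55),t,.052))
E
```

```text
22.1 [ 0.5644 -0.0695  0.1512] [-0.21  0.17 -0.35] 0.064 0.0
[[0.974, 0.226, 0.001], [0.226, -0.974, -0.002], [0.001, 0.002, -1.0]]
(array([609.6, 223.9]), (112.7, 46.9), 12.59, [[549.5, 234.5], [559.7000122070312, 188.8000030517578], [669.7000122070312, 213.39999389648438], [659.5, 259.1000061035156]])
(array([610.1, 224. ]), (111.8, 45.3), 12.59, [[550.5999755859375, 233.89999389648438], [560.4000244140625, 189.6999969482422], [669.5999755859375, 214.10000610351562], [659.7000122070312, 258.29998779296875]])
(array([609.4, 223.9]), (108.4, 44.6), 12.58, [[551.5999755859375, 233.8000030517578], [561.2999877929688, 190.3000030517578], [667.0999755859375, 213.89999389648438], [657.4000244140625, 257.3999938964844]])
```

View pics/done.png

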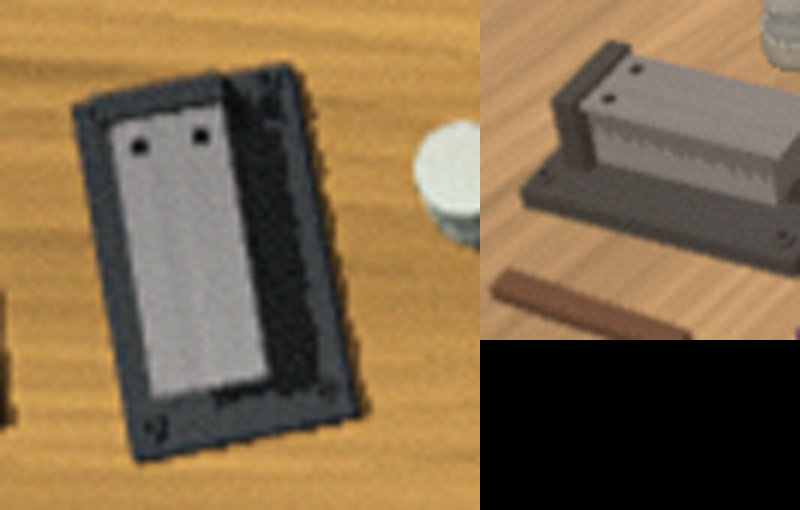

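The plate lies flat against the stop. Its centre measures (609.7, 223.9) mm against an expected (609.7, 224.1), and it's within 1° of the rest. The bystanders in view haven't moved. I'm handing in.

```bash
python3 -c "
from h import *
print(finish_job())"
```

```text
the job is handed in; nothing more can be done
None
```

The wear plate lies released and flat on the stoning block's rest, pushed against the end stop, centred and within about 1° of in line by the last pictures. I handed the job in at about 22 s; no verdict came back.

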